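Clear the bedside dimmer and set it to night

TASK

Someone left the spectacles case lying across the bedside lamp's dimmer box. Lay the case flat in the empty lane of the wooden tray, right way up and without dropping it, then reach into the well of the dimmer and turn its dial back anticlockwise until the pointer is at the long night mark on the rim. Let go, and leave the other things on the table where they stand.

Things in the scene. Friction and masses are not known exactly. Their poses are not given: they have to be found in the camera images.
- dimmer: White plastic dimmer box, fixed, 160 x 160 x 90 mm high; origin at the centre of its underside. A round well, 92 mm in diameter, 65 mm deep, is sunk in the middle of its top (its floor 25 mm above the table). The rim has one long dark mark (7 x 26 mm, towards the box's -y side: the night mark) and three small grey dots (towards +x, -x and +y).
- dial (a joint): Angle of the grey pointer dial in the well, rad, 0 to 4.71 between its stops. It grows as the dial turns clockwise seen from above. At 0 the pointer points along the box's +x; at 1.571 it points at the night mark (box's -y). It starts between 3.0 and 4.5, turns on light friction (about 0.04 N m) and stays where it is left.
- dial_grip (a point): Point on the dial's axis to grip at, 55 mm above the table, 35 mm below the rim; x along the pointer. The dial: a disc 60 mm across, top 35 mm above the table, with an upright bar grip on it, 52 mm long along the pointer, 16 mm thick, 34 mm tall (35 to 69 mm above the table). One end is the point, with a dark line on top. A gripper opened beyond 55 mm does not fit the well.
- dial_pointer (a point): Tip of the dial's pointer, 34 mm from the axis and 69 mm above the table.
- night_mark (a point): Inner end of the long dark night mark, on the rim of the well, 90 mm above the table, 56 mm from the dial's axis.
- case: Hard brown spectacles case, closed, rounded box 160 mm long (x), 56 mm wide (y), 48 mm high, about 0.16 kg; origin at the centre of its underside, z up. It starts lying on the dimmer's rim over the well (underside 90 mm above the table), roughly crossing the middle, its long axis turned at most 0.4 rad from the box's x.
- tray: Low dark wooden tray, fixed, 200 mm (x) x 170 mm (y), walls 5 mm thick, 20 mm high; origin at the centre of its underside. A divider along x (4 mm thick, 19 mm high) through the middle parts it into two lanes, each 190 x 78 mm; floor 5 mm above the table. The lane on the +y side is empty, the other holds the remote control.
- tray_lane (a point): Centre of the empty lane's floor, 5 mm above the table; x runs along the lane.
- remote: Black remote control, 150 x 42 x 18 mm, lying in the tray's other lane; origin under its centre. Leave it.
- tumbler: White ceramic tumbler, 72 mm in diameter, 95 mm high; origin under its centre. Stands between the tray and the dimmer. Leave it.
- clock: Pink alarm clock, 96 x 50 x 70 mm; origin under its centre. Stands between the tray and the dimmer. Leave it.
- bottle: Green glass bottle, 60 mm in diameter, 200 mm tall; origin under its centre. Stands between the tray and the dimmer, in the way of the direct path. Leave it.
- tin: Low round cream tin, 64 mm in diameter, 45 mm high, beside the dimmer or tray on the outer left; origin under its centre. Leave it.
- jar: Amber candle jar with a lid, 72 mm in diameter, 75 mm high, at the back; origin under its centre. Leave it.
Not all that is in view belongs to the job. Leave any yellow look-alike of the case alone. Leave any orange look-alike of the dimmer alone.

How it is judged:
By the outcome, as a careful person would: the job done as asked, in the order asked, and still so for the second after the job is handed in, with the robot touching nothing.
It also fails if it takes over 72 s, if anything falls off the work surface, if the arm or the gripper's body presses on something with over 40 N, if the wrist force passes 120 N, or if a joint passes its speed limit or range.

ROBOT

A 7-joint arm with a two-finger parallel gripper is mounted at the origin on the work surface. World frame = base frame: x ahead of the robot, y to its left, z up, the work surface at z = 0. Lengths are in m, angles in rad, forces in N, time in s.
With the tool pointing down it reaches from about 0.425 to 0.875 m from the base axis. Payload 8.4 kg.
Tool frame: the origin (TCP) lies between the finger pads; the fingertips stand robot.tip_reach ahead of it and the grasp point (between the pads) lies 3 mm ahead of it (robot.tip_reach is the distance from the TCP to the fingertips, in m); z points along the fingers, y is the line along which they close (so a half turn about z gives the same grasp; the last joint's range is limited). The gripper opens to 85 mm and grips with 20 to 120 N. Pads are 22 mm wide; open, the fingers measure 114 mm over their backs; the gripper's body (76 mm by 85 mm) begins 54 mm behind the grasp point. The pads swing forward as they close: fully open they stand 13 mm farther back than shut.
Start: joints at [-1.395, 0.333, 0.04, 1.465, -0.013, 1.343, -0.059], TCP at [0.176, 0.626, 0.253] pointing down, gripper open.
Joint ranges: [-2.58, 2.58], [-0.38, 2.09], [-1.3, 1.39], [0.25, 2.4], [-1.5, 4.64], [0.08, 2.09], [-2.65, 2.65]. Speed limits (rad/s): [2.22, 2.22, 2.79, 2.79, 3.14, 3.14, 3.14].

INTERFACE

Orientations are given as a unit quaternion [w, x, y, z].
In Python, from cell import robot gives the robot as it stands.
- The arm moves only by the tool arm_command, never from a script. Its argument "series" is text: rows parted by semicolons, each of 7 numbers parted by spaces: the shift along the tool's x, y, z in cm, then the turn, a rotation vector about the tool's x, y, z in degrees, then the opening, from -1 (shut) to 1 (fully open). A call has 1 to 8 rows; each row shifts and turns the commanded pose from where the row before left it, along the tool's axes as they then stand; what a row does not reach is not made up. A row lasts 1/12 s, in which the tool goes at most 41.7 mm and 7.16 degrees, less where a joint would pass 70% of its speed; a pose out of reach is approached as far as the arm can. A call is refused whole if a number of a shift passes 4.17 or a number of a turn 7.16, either way. A call with a gripper value outside its range is refused whole. The fingers move at their own pace and stop on an object; "squeeze" is the grip in N (left out, the last holds). Time passes only in rows, so rows that do not move let the fingers close. It gives the time, the measured TCP pose, the force, the opening and the grip force at its end, in the units of the state.
- robot.get_state(): the state, without advancing time (a new reading comes with each control period).
- robot.grab_frame(name): name is "scene" or "top" or "wrist"; returns the picture (420x560x3 uint8, blue, green, red); there is no depth.
- robot.camera_info(name): a dict with "vertical_fov" (degrees; the focal length in pixels is half the picture's height over the tangent of half this angle, whatever the lens; pixels are square), "cx", "cy" (the principal point, pixels), "R" (3x3) and "t" (3): a world point X has camera coordinates R X + t; the wrist camera has in their place "hand_eye" (4x4, takes a point from camera to tool coordinates, whose origin is the TCP and whose axes are the flange's). Camera axes: x right, y down, z forward; pixel columns grow to the right and rows downward; lengths in m; the calibration is good to about 2 mm. The wrist camera is an equidistant fisheye: a pixel r from the principal point sees the ray r / f radians off the axis. A picture is of the moment at which its call begins: read the wrist's pose just before it. camera_info takes no time and is no camera call.
- robot.sign_off(): hands the job in; it is judged then, once.
The state is a dict: "clock": time; "joints": joint angles; "qd": joint speeds; "tau": joint torques, N m; "tcp_pos": TCP position; "eef_rot": TCP orientation; "wrist_force": force on the tool from outside, world axes, zero at the start; "moment": the same for the moment, N m; "gripper_width": finger opening in m; "finger_force": force on a finger pad.
Only numpy, scipy, OpenCV 4.12 (cv2) and the standard library are available. Lean on these libraries where they do the work, as an engineer would, in place of code of your own. Each camera call takes 0.05 s, during which the arm holds its last target. There are 200 camera calls.

## Working session

There is one attempt and no reset: what is moved stays moved. The work goes in short steps, Python scripts to look and compute and a tool call to move; the robot and the scene stay as the last step left them, time stands still between calls to the robot, and variables do not carry over. Pictures are saved under pics/ and viewed, at most 13 in all, crops included, and the job is handed in when it is done.

Besides the shell and the picture viewer there is one more tool, called in YAML: its name, and indented under it one key for each argument. arm_command: Moves the arm, as the interface text tells. Its arguments: {"type":"object","properties":{"series":{"type":"string"},"squeeze":{"type":"number"}},"required":["series"]}

```bash
mkdir -p pics; ls
python3 - <<'E'
from cell import robot
import cv2,numpy as np
s=robot.get_state();print(s,robot.tip_reach)
for n in("scene","top","wrist"):
    print(n,robot.camera_info(n))
a=robot.grab_frame("scene");b=robot.grab_frame("top")
cv2.imwrite("pics/scene.png",a);cv2.imwrite("pics/top.png",b)
E
```

```text
pics
{'clock': 0.0, 'joints': array([-1.39520818,  0.33392234,  0.03986237,  1.46627085, -0.01342571,
        1.34330378, -0.05845518]), 'qd': array([-4.13178050e-04, -1.55890157e-04,  8.56426198e-04,  1.06222406e-05,
        1.24839434e-03,  4.86646492e-04, -7.02021079e-04]), 'tau': array([ 1.43642388e-03, -6.58562994e+01,  1.36592120e+00, -4.05553293e+01,
        1.67527283e-02,  1.27279872e-02,  5.92516585e-05]), 'tcp_pos': array([0.17626877, 0.62520403, 0.25241389]), 'eef_rot': array([-7.10369872e-05,  1.36946028e-01,  9.90578172e-01, -8.16141315e-04]), 'wrist_force': array([-0.13832534, -0.09658533, -0.0817574 ]), 'moment': array([-0.02097994, -0.03356881, -0.00897254]), 'finger_force': 0.0, 'gripper_width': 0.08558873982300548} 0.022
scene {'vertical_fov': 57.55349832841953, 'cx': 274.4082936449204, 'cy': 209.44402663616265, 'R': array([[ 0.54976409,  0.83531705, -0.00220543],
       [ 0.48143405, -0.31901132, -0.81636575],
       [-0.68262779,  0.4477468 , -0.57753104]]), 't': array([-0.3131658 , -0.17425573,  1.53476943])}
top {'vertical_fov': 45.682100320548315, 'cx': 287.34816915844755, 'cy': 208.25375806195436, 'R': array([[-0.02403452, -0.99953682, -0.01866775],
       [-0.99630049,  0.02548948, -0.08207081],
       [ 0.08250863,  0.01662616, -0.99645165]]), 't': array([0.03303457, 0.54371377, 1.4687365 ])}
wrist {'vertical_fov': 65.70646984690485, 'cx': 285.9196857938664, 'cy': 211.6820551070084, 'hand_eye': array([[ 1.52545266e-04, -9.64131720e-01, -2.65424194e-01,
         6.69217515e-02],
       [ 9.99999725e-01, -4.54965810e-05,  7.39984998e-04,
         7.03209376e-04],
       [-7.25518902e-04, -2.65424233e-01,  9.64131448e-01,
        -1.21108482e-01],
       [ 0.00000000e+00,  0.00000000e+00,  0.00000000e+00,
         1.00000000e+00]])}
```

View pics/top.png

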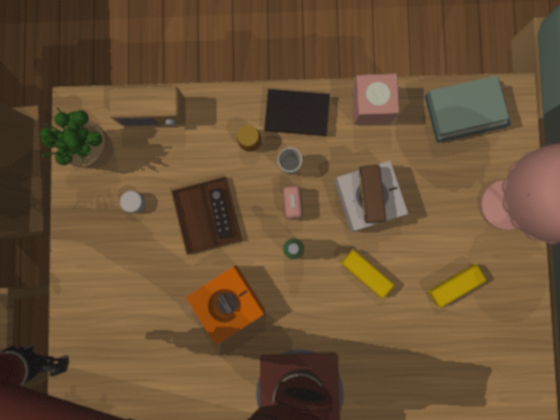

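View pics/scene.png

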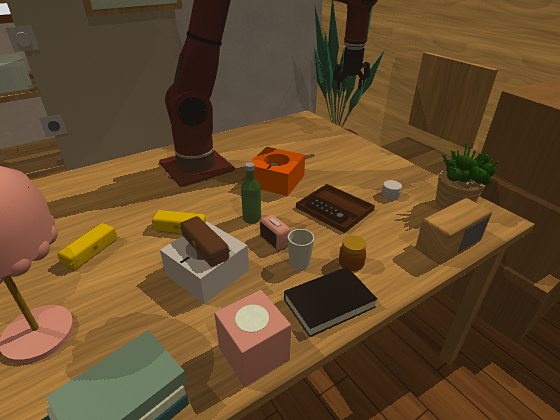

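Top view: the brown case (372,193) lies on the white dimmer (372,196). The tray is at (207,215), its empty lane on the left (195,220) and the remote at (220,212). The look-alikes are the yellow cases (368,273) and (458,286) and the orange dimmer (226,305). Only the brown case on the white box fits the description, so I'll confirm it in a crop while measuring.

```bash
cat > h.py <<'E'
import numpy as np,cv2
from cell import robot
from scipy.spatial.transform import Rotation as Ro
H,W=420,560
def Rtcp(s): q=s["eef_rot"];return Ro.from_quat([q[1],q[2],q[3],q[0]]).as_matrix()
def rays(name,uv,s=None):
    c=robot.camera_info(name);f=H/2/np.tan(np.radians(c["vertical_fov"])/2)
    d=(np.atleast_2d(uv).astype(float)-[c["cx"],c["cy"]])/f
    if name!="wrist":
        return -c["R"].T@c["t"],np.c_[d,np.ones(len(d))]@c["R"]
    r=np.linalg.norm(d,axis=1,keepdims=True)+1e-9
    v=np.c_[d/r*np.sin(r),np.cos(r)];h=c["hand_eye"];R=Rtcp(s)
    return s["tcp_pos"]+R@h[:3,3],v@(R@h[:3,:3]).T
def plane(name,uv,z,s=None):
    o,d=rays(name,uv,s);return o+d*((z-o[2])/d[:,2])[:,None]
def proj(name,X):
    c=robot.camera_info(name);f=H/2/np.tan(np.radians(c["vertical_fov"])/2)
    p=np.atleast_2d(X)@c["R"].T+c["t"];return p[:,:2]/p[:,2:]*f+[c["cx"],c["cy"]]
def rect(mask):
    cs,_=cv2.findContours(mask.astype(np.uint8),cv2.RETR_EXTERNAL,cv2.CHAIN_APPROX_NONE)
    return max(cs,key=cv2.contourArea)[:,0]
def prect(name,mask,z,s=None):
    "min-area rectangle, in the plane z, of the biggest blob: centre, long, short, angle of long side"
    P=plane(name,rect(mask),z,s)[:,:2]
    (c,(w,h),a)=cv2.minAreaRect((P*1000).astype(np.float32))
    if w<h:w,h,a=h,w,a+90
    return np.array(c)/1000,w,h,(a+90)%180-90
E
python3 - <<'E'
import sys;sys.path.insert(0,'.')
from h import *
a=cv2.imread("pics/top.png");b=cv2.imread("pics/scene.png")
hs=cv2.cvtColor(a,cv2.COLOR_BGR2HSV)
for n,p in dict(case=(372,193),tray=(195,220),box=(345,190),wood=(320,230),box2=(390,215),bw=(400,200)).items(): print(n,hs[p[1],p[0]])
big=cv2.resize(a[145:260,160:430],None,fx=2.9,fy=2.9,interpolation=cv2.INTER_CUBIC)
cv2.imwrite("pics/crop.png",big)
E
```

```text
case [ 12 120  89]
tray [ 11 144  71]
box [ 11  26 156]
wood [ 16 127 131]
box2 [ 13  32 110]
bw [ 10  29 157]
```

View pics/crop.png

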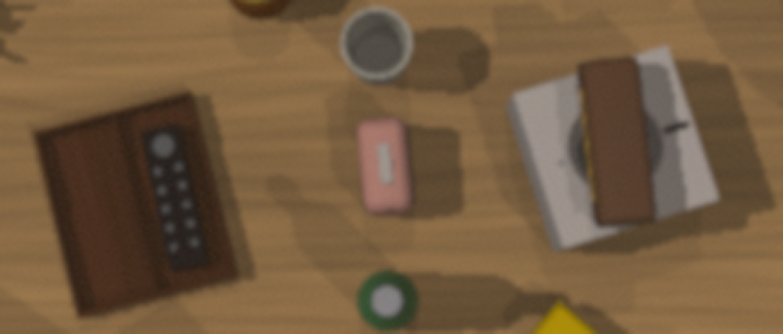

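The crop confirms it: the brown case (crop 617,140) lies on the white box, with the night mark at (676,127) to its right. The tray corners are near (35,132), (191,93), (240,275) and (80,317), and the left lane is empty. I'll measure from these corners now and refine with the wrist camera.

Run:
```python
from h import *
o=np.array([160,145])
u=lambda *p:np.array(p)/2.9+o
def R(n,pts,z):
    P=plane("top",u(*pts),z)[:,:2]
    print(n,"c",P.mean(0).round(4),"sides",[round(np.linalg.norm(P[i]-P[i-1])*1000) for i in range(4)],"ang",[round(np.degrees(np.arctan2(*(P[i]-P[i-1])[::-1])),1) for i in range(4)])
R("tray",[(35,132),(191,93),(240,275),(80,317)],.02)
R("case",[(580,62),(635,57),(653,220),(597,222)],.138)
R("box",[(511,97),(667,47),(718,200),(564,249)],.09)
print("mark",plane("top",u((688,124),(664,130)),.09))
print("tumbler",plane("top",u((377,42)),.095),"clock",plane("top",u((385,165)),.07),"bottle",plane("top",u((387,300)),.2),"yel",plane("top",[(352,250)],.04))
hs=cv2.cvtColor(cv2.imread("pics/top.png"),cv2.COLOR_BGR2HSV)
m=np.zeros((H,W),np.uint8);
w=((hs[...,1]<60)&(hs[...,2]>85));w[:150]=0;w[245:]=0;w[:,:330]=0;w[:,415:]=0
print("boxmask",prect("top",w,.09))
```

```text
tray c [0.5297 0.2612] sides [198, 167, 196, 170] ang [np.float64(13.3), np.float64(-77.4), np.float64(-165.9), np.float64(103.3)]
case c [ 0.5704 -0.2181] sides [154, 53, 157, 53] ang [np.float64(3.9), np.float64(-86.3), np.float64(-176.0), np.float64(90.6)]
box c [ 0.5677 -0.224 ] sides [158, 162, 159, 158] ang [np.float64(17.2), np.float64(-73.6), np.float64(-164.1), np.float64(106.2)]
mark [[ 0.58943567 -0.29654964  0.09      ]
 [ 0.58411595 -0.27278519  0.09      ]]
tumbler [[0.67851722 0.00734976 0.095     ]] clock [[0.5585284  0.00262282 0.07      ]] bottle [[0.42378246 0.00315669 0.2       ]] yel [[ 0.4154272  -0.16714767  0.04      ]]
boxmask (array([ 0.55540759, -0.17286325]), 162.25527954101562, 75.0537338256836, 15.215702056884766)
```

arm_command:
  series: "-3.5 -1.83 -0.42 0 0 0 1;-3.5 -1.83 -0.42 0 0 0 1;-3.5 -1.83 -0.42 0 0 0 1;-3.5 -1.83 -0.42 0 0 0 1;-3.5 -1.83 -0.42 0 0 0 1;-3.5 -1.83 -0.42 0 0 0 1;-3.5 -1.83 -0.42 0 0 0 1;-3.5 -1.83 -0.42 0 0 0 1"
  squeeze: 40

```text
clock: 0.77
tcp_pos: [0.4071, 0.407, 0.2869]
eef_rot: [-0.0, 0.137, 0.991, -0.0]
wrist_force: [1.9, 0.6, 0.9]
gripper_width: 0.0852
finger_force: 0.0
```

arm_command:
  series: "-3.5 -1.83 -0.42 0 0 0 1;-3.5 -1.83 -0.42 0 0 0 1;-3.5 -1.83 -0.42 0 0 0 1;-3.5 -1.83 -0.42 0 0 -6 1;0 0 0 0 0 -6 1;0 0 0 0 0 -6 1;0 0 0 0 0 -6 1;0 0 0 0 0 -5.3 1"

```text
clock: 1.43
tcp_pos: [0.521, 0.2999, 0.3032]
eef_rot: [-0.0, -0.12, 0.993, -0.0]
wrist_force: [1.0, -0.3, 0.1]
gripper_width: 0.0851
finger_force: 0.0
```

arm_command:
  series: "0 0 0 0 0 0 1;0 0 0 0 0 0 1"

```text
clock: 1.6
tcp_pos: [0.5209, 0.3001, 0.3034]
eef_rot: [-0.0, -0.116, 0.993, -0.0]
wrist_force: [0.2, -0.2, 0.4]
gripper_width: 0.0852
finger_force: 0.0
```

Run:
```python
from h import *
s=robot.get_state();a=robot.grab_frame("wrist");cv2.imwrite("pics/w1.png",a)
np.save("w1.npy",dict(s));print(s["clock"],s["tcp_pos"],Rtcp(s).round(3),s["joints"].round(2))
```

```text
1.6 [0.52092399 0.30010723 0.30337941] [[-0.973 -0.231 -0.001]
 [-0.231  0.973 -0.   ]
 [ 0.001 -0.    -1.   ]] [-0.83  0.21  0.27  1.53 -0.06  1.41  1.26]
```

View pics/w1.png

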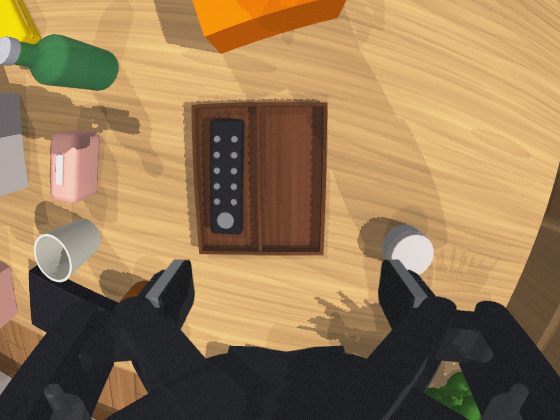

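The wrist view shows the tray with outer corners near (193,103), (327,102), (324,254) and (200,254). The remote is in the left lane, the right lane (+y) is empty, and the tin is at (410,250).

Run:
```python
from h import *
s=np.load("w1.npy",allow_pickle=True).item()
a=cv2.imread("pics/w1.png")
P=plane("wrist",[(193,103),(327,102),(324,254),(200,254)],.02,s)[:,:2]
print(P.round(3),P.mean(0),[round(np.linalg.norm(P[i]-P[i-1])*1000) for i in range(4)],[round(np.degrees(np.arctan2(*(P[i]-P[i-1])[::-1])),1) for i in range(4)])
# divider ends, top .019, and left edge of the wall right of the lane
D=plane("wrist",[(257,105),(259,249)],.019,s);print("div",D, np.degrees(np.arctan2(*(D[1]-D[0])[1::-1])))
g=cv2.cvtColor(a,cv2.COLOR_BGR2HSV)
m=((g[...,2]<115)&(g[...,1]>0)).astype(np.uint8);m[:90]=0;m[260:]=0;m[:,:185]=0;m[:,340:]=0
print(prect("wrist",m,.02,s))
print("tin",plane("wrist",[(412,248)],.045,s),plane("top",[(131,202)],.045))
```

```text
[[0.453 0.165]
 [0.416 0.328]
 [0.61  0.375]
 [0.651 0.21 ]] [0.53266204 0.26926151] [202, 167, 199, 170] [np.float64(-167.1), np.float64(102.8), np.float64(13.7), np.float64(-76.2)]
div [[0.44036038 0.24498206 0.019     ]
 [0.62353369 0.28793994 0.019     ]] 13.198510753601418
(array([0.53214166, 0.26751736]), 201.1693572998047, 169.26626586914062, 13.290692329406738)
tin [[0.56741    0.48331807 0.045     ]] [[0.57299348 0.48251199 0.045     ]]
```

arm_command:
  series: "0.55 -3.97 0 0 0 0 1;0.55 -3.97 0 0 0 0 1;0.55 -3.97 0 0 0 0 1;0.55 -3.97 0 0 0 0 1;0.55 -3.97 0 0 0 0 1;0.55 -3.97 0 0 0 0 1;0.55 -3.97 0 0 0 0 1;0.55 -3.97 0 0 0 0 1"

```text
clock: 2.32
tcp_pos: [0.5524, -0.0207, 0.304]
eef_rot: [0.0, -0.117, 0.993, 0.0]
wrist_force: [1.0, -0.0, 0.2]
gripper_width: 0.0854
finger_force: 0.0
```

arm_command:
  series: "0.55 -3.97 0 0 0 0 1;0.55 -3.97 0 0 0 0 1;0.55 -3.97 0 0 0 0 1;0.55 -3.97 0 0 0 0 1;0.55 -3.97 0 0 0 4.4 1;0 0 0 0 0 4.4 1;0 0 0 0 0 0 1;0 0 0 0 0 0 1"

```text
clock: 2.98
tcp_pos: [0.5725, -0.218, 0.3034]
eef_rot: [-0.0, -0.041, 0.999, 0.0]
wrist_force: [-0.4, -0.3, -0.6]
gripper_width: 0.0853
finger_force: 0.0
```

Run:
```python
from h import *
s=robot.get_state();a=robot.grab_frame("wrist");cv2.imwrite("pics/w2.png",a)
np.save("w2.npy",dict(s));print(s["clock"],s["tcp_pos"],Rtcp(s).round(3),s["joints"].round(2))
```

```text
2.9833 [ 0.57249513 -0.21795766  0.30342554] [[-0.997 -0.083 -0.001]
 [-0.083  0.997  0.   ]
 [ 0.001  0.    -1.   ]] [-0.24  0.27  0.66  1.51 -0.16  1.42  2.08]
```

View pics/w2.png

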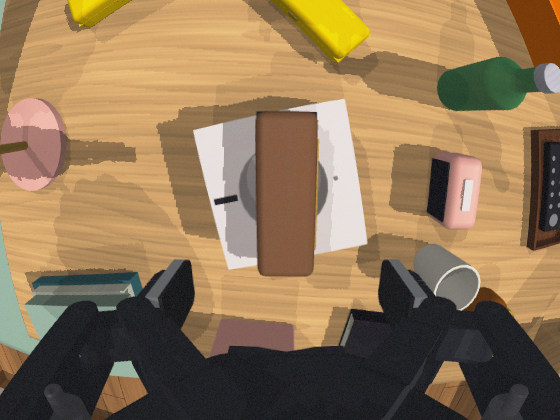

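The wrist view shows the case top with corners (257,112), (317,112), (313,275) and (259,275). The box top has corners (194,130), (345,99), (367,244) and (229,269), with the night mark at (226,200).

Run:
```python
from h import *
s=np.load("w2.npy",allow_pickle=True).item()
a=cv2.imread("pics/w2.png");g=cv2.cvtColor(a,cv2.COLOR_BGR2HSV)
print(g[190,285],g[130,285],g[150,220],g[225,310])
m=(g[...,1]>90)&(g[...,2]<140);m[:105]=0;m[285:]=0;m[:,:245]=0;m[:,325:]=0
m=cv2.morphologyEx(m.astype(np.uint8),cv2.MORPH_OPEN,np.ones((9,9)))
print(cv2.boundingRect(rect(m)),prect("wrist",m,.138,s))
P=plane("wrist",[(194,130),(345,99),(367,244),(229,269)],.09,s)[:,:2]
print(P.mean(0),[round(np.linalg.norm(P[i]-P[i-1])*1000) for i in range(4)],[round(np.degrees(np.arctan2(*(P[i]-P[i-1])[::-1])),1) for i in range(4)])
print("mark",plane("wrist",[(215,202),(238,198)],.09,s))
P=plane("wrist",[(257,112),(317,112),(313,275),(259,275)],.138,s)[:,:2];print(P,P.mean(0))
```

```text
[ 12 125 131] [ 12 124 134] [  8  12 231] [ 12 133 130]
(256, 105, 61, 171) (array([ 0.56889801, -0.2176655 ]), 160.47303771972656, 53.91593551635742, 4.447689056396484)
[ 0.57245858 -0.21954576] [160, 159, 160, 159] [np.float64(-164.1), np.float64(105.9), np.float64(15.8), np.float64(-74.2)]
mark [[ 0.59326642 -0.29192657  0.09      ]
 [ 0.58689929 -0.26703083  0.09      ]]
[[ 0.49698668 -0.24867759]
 [ 0.49261869 -0.19662962]
 [ 0.64657335 -0.18431044]
 [ 0.65095359 -0.2371102 ]] [ 0.57178308 -0.21668196]
```

arm_command:
  series: "0.05 0.1 3 0 0 0 1;0 0 3 0 0 0 1;0 0 3 0 0 0 1;0 0 3 0 0 0 1;0 0 2.5 0 0 0 1;0 0 1.9 0 0 0 1;0 0 1.05 0 0 0 1;0 0 0 0 0 0 1"

```text
clock: 3.7
tcp_pos: [0.5711, -0.2152, 0.1271]
eef_rot: [-0.002, -0.043, 0.999, 0.001]
wrist_force: [0.2, 0.3, -1.1]
gripper_width: 0.0851
finger_force: 0.0
```

arm_command:
  series: "0 0 0 0 0 0 -0.2;0 0 0 0 0 0 -1;0 0 0 0 0 0 -1;0 0 0 0 0 0 -1;0 0 0 0 0 0 -1;0 0 0 0 0 0 -1"
  squeeze: 40

```text
clock: 4.2
tcp_pos: [0.573, -0.2175, 0.1311]
eef_rot: [0.001, -0.042, 0.999, -0.0]
wrist_force: [-1.2, 1.3, 5.7]
gripper_width: 0.0555
finger_force: 44.0
```

arm_command:
  series: "0 0 -0.5 0 0 0 -1;0 0 -1.5 0 0 0 -1;0 0 -2.5 0 0 0 -1;0 0 -2.5 0 0 0 -1;0 0 -2.5 0 0 0 -1;0 0 -2.5 0 0 0 -1;0 0 -1.5 0 0 0 -1;0 0 -0.5 0 0 0 -1"

```text
clock: 4.87
tcp_pos: [0.5727, -0.218, 0.2727]
eef_rot: [0.002, -0.041, 0.999, -0.0]
wrist_force: [-0.2, 0.2, -2.0]
gripper_width: 0.0553
finger_force: 43.0
```

Run:
```python
from h import *
s=robot.get_state();a=robot.grab_frame("wrist");cv2.imwrite("pics/w3.png",a);cv2.imwrite("pics/s3.png",robot.grab_frame("scene"))
np.save("w3.npy",dict(s));print(s["clock"],s["tcp_pos"],Rtcp(s).round(3),s["gripper_width"],s["wrist_force"],s["moment"])
cv2.imwrite("pics/both3.png",np.hstack([cv2.resize(a,(400,300)),cv2.resize(cv2.imread("pics/s3.png"),(400,300))]))
```

```text
4.8667 [ 0.57267803 -0.21796009  0.27266798] [[-0.997 -0.083  0.004]
 [-0.083  0.997 -0.001]
 [-0.004 -0.001 -1.   ]] 0.05530178452130975 [-0.1655605   0.15993    -1.97933184] [-2.34273433e-02 -5.53350388e-02  4.83584562e-05]
```

View pics/both3.png

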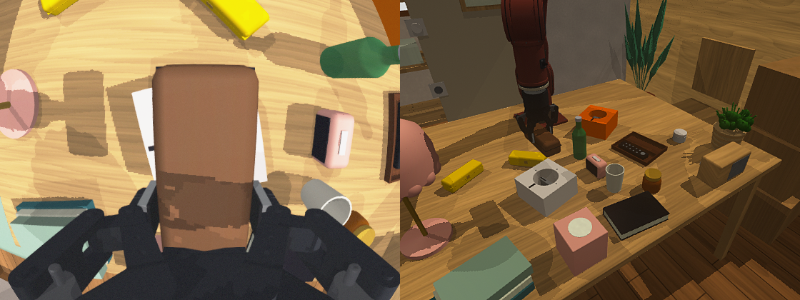

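arm_command:
  series: "0.1 2 0 0 0 0 -1;0.1 3.5 0 0 0 0 -1;0.1 3.5 0 0 0 0 -1;0.1 3.5 0 0 0 0 -1;0.1 3.5 0 0 0 0 -1;0.04 3.5 0 0 0 0 -1;0 3.5 0 0 0 0 -1;0 3.5 0 0 0 0 -1"

```text
clock: 5.63
tcp_pos: [0.5433, 0.048, 0.2677]
eef_rot: [-0.001, -0.042, 0.999, -0.0]
wrist_force: [1.2, -0.7, -1.3]
gripper_width: 0.0553
finger_force: 43.1
```

arm_command:
  series: "0 3.5 0 0 0 0 -1;0 3.5 0 0 0 0 -1;0 3.5 0 0 0 0 -1;0 3.5 0 0 0 0 -1;0 3.5 0 0 0 0 -1;0 3.5 0 0 0 0 -1;0 3.3 0 0 0 0 -1;0 1.85 0 0 0 0 -1"

```text
clock: 6.3
tcp_pos: [0.5206, 0.3114, 0.2669]
eef_rot: [-0.002, -0.044, 0.999, -0.0]
wrist_force: [0.1, 0.1, -1.9]
gripper_width: 0.0556
finger_force: 43.1
```

arm_command:
  series: "0 0 0 0 0 -3 -1;0 0 0 0 0 -3 -1;0 0 0 0 0 -2.5 -1;0 0 2 0 0 0 -1;0 0 3 0 0 0 -1;0 0 3 0 0 0 -1;0 0 2 0 0 0 -1;0 0 0 0 0 0 -1"

```text
clock: 6.97
tcp_pos: [0.5197, 0.3051, 0.1628]
eef_rot: [-0.004, -0.116, 0.993, -0.003]
wrist_force: [-0.4, 0.0, -1.9]
gripper_width: 0.0553
finger_force: 43.0
```

Run:
```python
from h import *
s=robot.get_state();a=robot.grab_frame("wrist");cv2.imwrite("pics/w4.png",a);cv2.imwrite("pics/s4.png",robot.grab_frame("scene"))
np.save("w4.npy",dict(s));R=Rtcp(s);print(s["clock"],s["tcp_pos"],R.round(3),np.degrees(np.arctan2(-R[1,0],-R[0,0])),s["gripper_width"],s["wrist_force"])
```

```text
6.9667 [0.51967758 0.30509186 0.1627997 ] [[-0.973 -0.23  -0.008]
 [-0.229  0.973 -0.006]
 [ 0.009 -0.004 -1.   ]] 13.267967080128857 0.055338802112447336 [-0.3864167   0.02317011 -1.92009601]
```

View pics/w4.png

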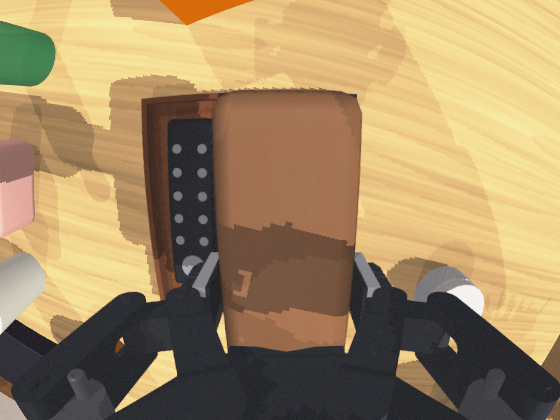

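Run:
```python
from h import *
s=np.load("w4.npy",allow_pickle=True).item()
c=plane("wrist",[(143,98)],.02,s)[0,:2];t=np.radians(13.3);r=np.array([[np.cos(t),-np.sin(t)],[np.sin(t),np.cos(t)]])
L=c+r@[.1,.085+.041];print(c,"lane",L)
# case top centre in tool frame, plane z = tcp+9mm
P=plane("wrist",[(214,93),(358,95)],s["tcp_pos"][2]+.008,s)[:,:2];print(P,P.mean(0)+r@[.08,0])
print("lane from tcp (tool cm)",(Rtcp(s).T@np.r_[np.array([.5225,.307])-s["tcp_pos"][:2],0]*100).round(2))
```

```text
[0.45460287 0.16418961] lane [0.52293449 0.30981512]
[[0.44921832 0.26336367]
 [0.43837863 0.31250683]] [0.52165278 0.30633923]
lane from tcp (tool cm) [-0.32  0.12 -0.  ]
```

arm_command:
  series: "-0.14 0.15 1.5 0 0 0 -1;0 0 2.5 0 0 0 -1;0 0 2.5 0 0 0 -1;0 0 2 0 0 0 -1;0 0 1.3 0 0 0 -1;0 0 0.6 0 0 0 -1;0 0 0.3 0 0 0 -1;0 0 0 0 0 0 -1"

```text
clock: 7.73
tcp_pos: [0.5244, 0.309, 0.0629]
eef_rot: [0.0, -0.115, 0.993, 0.0]
wrist_force: [-0.2, -0.3, -0.9]
gripper_width: 0.0559
finger_force: 43.2
```

arm_command:
  series: "0 0 0.2 0 0 0 -1;0 0 0.2 0 0 0 -1;0 0 0 0 0 0 -1"

```text
clock: 7.98
tcp_pos: [0.5241, 0.3089, 0.0587]
eef_rot: [0.0, -0.115, 0.993, 0.0]
wrist_force: [-0.5, -0.4, -0.4]
gripper_width: 0.0555
finger_force: 43.2
```

arm_command:
  series: "0 0 0.3 0 0 0 -1;0 0 0.2 0 0 0 -1;0 0 0.2 0 0 0 -1;0 0 0 0 0 0 -1"

```text
clock: 8.32
tcp_pos: [0.5236, 0.3086, 0.0507]
eef_rot: [-0.0, -0.115, 0.993, -0.0]
wrist_force: [0.1, 0.1, -2.8]
gripper_width: 0.0555
finger_force: 43.2
```

arm_command:
  series: "0 0 0.2 0 0 0 -1;0 0 0.1 0 0 0 -1;0 0 0 0 0 0 -1"

```text
clock: 8.57
tcp_pos: [0.5238, 0.3086, 0.0479]
eef_rot: [-0.0, -0.115, 0.993, -0.0]
wrist_force: [-0.4, 0.2, -1.5]
gripper_width: 0.0556
finger_force: 43.2
```

arm_command:
  series: "0 0 0.1 0 0 0 -1;0 0 0.1 0 0 0 -1;0 0 0 0 0 0 -1"

```text
clock: 8.82
tcp_pos: [0.524, 0.3088, 0.0462]
eef_rot: [0.0, -0.115, 0.993, 0.0]
wrist_force: [-0.7, 0.7, -1.3]
gripper_width: 0.0554
finger_force: 43.2
```

Run:
```python
from h import *
s=robot.get_state();print(s["tcp_pos"],s["wrist_force"],s["moment"])
cv2.imwrite("pics/s5.png",robot.grab_frame("scene"));a=robot.grab_frame("wrist");cv2.imwrite("pics/w5.png",a)
c=cv2.resize(cv2.imread("pics/s5.png")[160:245,280:410],(400,262),interpolation=cv2.INTER_CUBIC)
cv2.imwrite("pics/both5.png",np.hstack([cv2.resize(a,(349,262)),c]))
```

```text
[0.52399118 0.30876975 0.04620321] [-0.74706306  0.74845577 -1.2915144 ] [ 0.02199328 -0.04836133 -0.00089091]
```

View pics/both5.png

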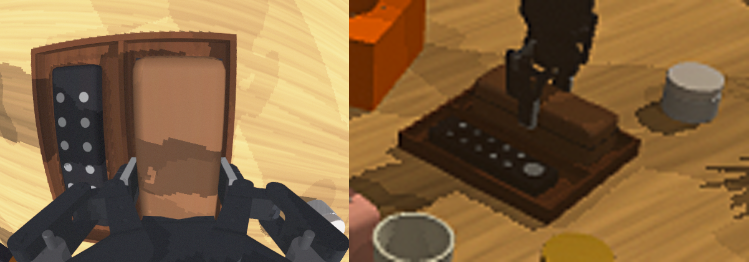

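The case is well inside the empty lane and almost touching the floor. I'll go down gently until it makes contact.

arm_command:
  series: "0 0 0.1 0 0 0 -1;0 0 0 0 0 0 -1"

```text
clock: 9.08
tcp_pos: [0.524, 0.3088, 0.046]
eef_rot: [0.0, -0.115, 0.993, 0.0]
wrist_force: [-2.6, -1.2, 7.1]
gripper_width: 0.0551
finger_force: 44.2
```

arm_command:
  series: "0 0 0.1 0 0 0 -1;0 0 0 0 0 0 -1"

```text
clock: 9.25
tcp_pos: [0.524, 0.3088, 0.046]
eef_rot: [0.0, -0.115, 0.993, 0.0]
wrist_force: [-7.6, -3.6, 17.4]
gripper_width: 0.0552
finger_force: 45.4
```

arm_command:
  series: "0 0 0.1 0 0 0 -1;0 0 0 0 0 0 -1"

```text
clock: 9.42
tcp_pos: [0.524, 0.3088, 0.046]
eef_rot: [-0.0, -0.115, 0.993, 0.0]
wrist_force: [-11.7, -5.7, 27.9]
gripper_width: 0.0552
finger_force: 46.6
```

arm_command:
  series: "0 0 -0.25 0 0 0 -1;0 0 0 0 0 0 0.4;0 0 0 0 0 0 0.6;0 0 0 0 0 0 0.65;0 0 0 0 0 0 0.65"

```text
clock: 9.83
tcp_pos: [0.5238, 0.3087, 0.0454]
eef_rot: [-0.0, -0.115, 0.993, -0.0]
wrist_force: [-0.2, -0.3, -0.4]
gripper_width: 0.0708
finger_force: 0.0
```

arm_command:
  series: "0 0 -0.5 0 0 0 0.65;0 0 -1.5 0 0 0 0.65;0 0 -3 0 0 0 0.65;0 0 -4 0 0 0 0.65;0 0 -4 0 0 0 0.65;0 0 -4 0 0 0 0.65;0 0 -4 0 0 0 0.65;0 0 -3 0 0 0 0.65"

```text
clock: 10.5
tcp_pos: [0.5243, 0.3087, 0.2899]
eef_rot: [0.001, -0.115, 0.993, 0.001]
wrist_force: [1.0, 1.3, 0.0]
gripper_width: 0.0703
finger_force: 0.0
```

Run:
```python
from h import *
s=robot.get_state();R=Rtcp(s);print(s["clock"],s["tcp_pos"],R.round(3),s["joints"].round(2),s["gripper_width"])
b=robot.grab_frame("top");cv2.imwrite("pics/t6.png",b)
```

```text
10.5 [0.52428453 0.30872025 0.2898942 ] [[-0.973 -0.229  0.003]
 [-0.229  0.973  0.002]
 [-0.003  0.001 -1.   ]] [-0.86  0.23  0.3   1.53 -0.07  1.38  1.25] 0.07029161591921877
```

Run:
```python
from h import *
a=robot.grab_frame("wrist");cv2.imwrite("pics/w6.png",a)
```

arm_command:
  series: "0.57 -4.04 0 0 0 0 0.65;0.57 -4.04 0 0 0 0 0.65;0.57 -4.04 0 0 0 0 0.65;0.57 -4.04 0 0 0 0 0.65;0.57 -4.04 0 0 0 0 0.65;0.57 -4.04 0 0 0 0 0.65;0.57 -4.04 0 0 0 0 0.65;0.57 -4.04 0 0 0 0 0.65"

```text
clock: 11.27
tcp_pos: [0.5531, -0.0183, 0.2854]
eef_rot: [-0.0, -0.115, 0.993, 0.0]
wrist_force: [0.3, 0.5, -0.8]
gripper_width: 0.0705
finger_force: 0.0
```

arm_command:
  series: "0.57 -4.04 0 0 0 0 0.2;0.57 -4.04 0 0 0 0 0;0.57 -4.04 0 0 0 0 -0.1;0.57 -4.04 0 0 0 0 -0.1;0.57 -4.04 0 0 0 0 -0.1;0 0 0 0 0 0 -0.1;0 0 0 0 0 0 -0.1;0 0 0 0 0 0 -0.1"

```text
clock: 11.93
tcp_pos: [0.572, -0.2193, 0.285]
eef_rot: [-0.001, -0.115, 0.993, 0.0]
wrist_force: [-1.1, 0.0, -0.7]
gripper_width: 0.0379
finger_force: 0.0
```

Run:
```python
from h import *
s=robot.get_state();a=robot.grab_frame("wrist");cv2.imwrite("pics/w7.png",a)
np.save("w7.npy",dict(s));R=Rtcp(s);print(s["clock"],s["tcp_pos"],R.round(3),s["joints"].round(2),s["gripper_width"])
c=cv2.resize(a[80:290,170:390],(440,420),interpolation=cv2.INTER_CUBIC)
cv2.imwrite("pics/both7.png",np.hstack([c,cv2.resize(cv2.imread("pics/w6.png")[80:300,160:360],(360,420))]))
```

```text
11.9333 [ 0.57197704 -0.21929658  0.28504048] [[-0.973 -0.229 -0.001]
 [-0.229  0.973  0.   ]
 [ 0.001  0.001 -1.   ]] [-0.24  0.28  0.66  1.54 -0.17  1.39  2.24] 0.03793140969293242
```

View pics/both7.png

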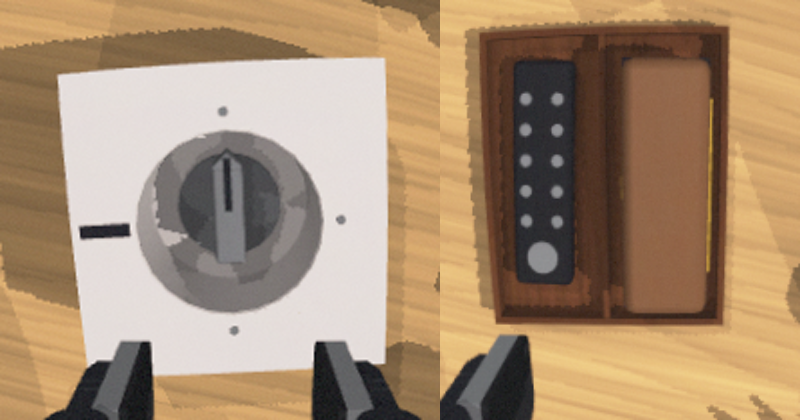

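The left crop shows the pointer aimed at about the box's -x: tip at crop (226,152), bar end (231,262). The night mark is at (105,231). The right crop shows the case flat in its lane with the remote untouched. Turning the dial would drive joint 7 past its range, so I'll flip the gripper half a turn first.

Run:
```python
from h import *
s=np.load("w7.npy",allow_pickle=True).item()
f=lambda *p:np.array(p)/2.+[170,80]
ang=lambda P:round(np.degrees(np.arctan2(*(P[1]-P[0])[1::-1])),1)
P=plane("wrist",f((231,262),(226,152)),.069,s);print("bar tail->tip",P,ang(P))
P=plane("wrist",f((228.5,212),(226,158)),.069,s);print("line",P,ang(P))
C=plane("wrist",f((58,74),(385,58),(384,363),(94,376)),.09,s)
for i in range(4):print(ang(C[[i-1,i]]))
print("box",C.mean(0))
M=plane("wrist",f((80,232),(130,230)),.09,s);print("mark",M,ang(M[::-1]))
D=plane("wrist",f((223,111),(341,219),(234,331)),.09,s);print("dots",D, ang(D[[0,2]]),(D[0]+D[2])/2)
a=cv2.imread("pics/w7.png")
```

```text
bar tail->tip [[ 0.59655682 -0.21314958  0.069     ]
 [ 0.53961133 -0.22918292  0.069     ]] -164.3
line [[ 0.57025492 -0.22067841  0.069     ]
 [ 0.542672   -0.22846791  0.069     ]] -164.2
-163.1
105.9
16.0
-74.0
box [ 0.57211545 -0.219272    0.09      ]
mark [[ 0.59314085 -0.2925876   0.09      ]
 [ 0.58637558 -0.26756795  0.09      ]] -74.9
dots [[ 0.51841895 -0.23544452  0.09      ]
 [ 0.55668883 -0.1659644   0.09      ]
 [ 0.62689471 -0.2044099   0.09      ]] 16.0 [ 0.57265683 -0.21992721  0.09      ]
```

arm_command:
  series: "0 0 0 0 0 7 -0.1;0 0 0 0 0 7 -0.1;0 0 0 0 0 7 -0.1;0 0 0 0 0 7 -0.1;0 0 0 0 0 7 -0.1;0 0 0 0 0 7 -0.1;0 0 0 0 0 7 -0.1;0 0 0 0 0 7 -0.1"

```text
clock: 12.65
tcp_pos: [0.5726, -0.2173, 0.2856]
eef_rot: [-0.0, 0.366, 0.931, 0.0]
wrist_force: [0.1, -0.3, -0.2]
gripper_width: 0.0386
finger_force: 0.0
```

arm_command:
  series: "0 0 0 0 0 7 -0.1;0 0 0 0 0 7 -0.1;0 0 0 0 0 7 -0.1;0 0 0 0 0 7 -0.1;0 0 0 0 0 7 -0.1;0 0 0 0 0 7 -0.1;0 0 0 0 0 7 -0.1;0 0 0 0 0 7 -0.1"

```text
clock: 13.32
tcp_pos: [0.5726, -0.2173, 0.2855]
eef_rot: [-0.0, 0.76, 0.65, 0.0]
wrist_force: [0.2, 0.8, -0.7]
gripper_width: 0.0387
finger_force: 0.0
```

arm_command:
  series: "0 0 0 0 0 7 -0.1;0 0 0 0 0 7 -0.1;0 0 0 0 0 7 -0.1;0 0 0 0 0 7 -0.1;0 0 0 0 0 7 -0.1;0 0 0 0 0 7 -0.1;0 0 0 0 0 7 -0.1;0 0 0 0 0 7 -0.1"

```text
clock: 13.98
tcp_pos: [0.5727, -0.2173, 0.2854]
eef_rot: [-0.001, 0.976, 0.217, 0.0]
wrist_force: [-0.2, -0.3, 0.5]
gripper_width: 0.0385
finger_force: 0.0
```

arm_command:
  series: "0 0 0 0 0 6 -0.1;0 0 0 0 0 6 -0.1;0 0 0 0 0 0 -0.1;0 0 0 0 0 0 -0.1"

```text
clock: 14.32
tcp_pos: [0.5725, -0.2179, 0.2853]
eef_rot: [-0.0, 0.993, 0.118, -0.0]
wrist_force: [0.4, 1.0, 0.2]
gripper_width: 0.0385
finger_force: 0.0
```

Run:
```python
from h import *
s=robot.get_state();a=robot.grab_frame("wrist");cv2.imwrite("pics/w8.png",a)
np.save("w8.npy",dict(s));R=Rtcp(s);print(s["clock"],s["tcp_pos"],R.round(3),s["joints"].round(2),s["gripper_width"])
cv2.imwrite("pics/w8c.png",cv2.resize(a[80:280,150:410],(780,600),interpolation=cv2.INTER_CUBIC))
```

```text
14.3167 [ 0.57254961 -0.2179347   0.28533575] [[ 0.972  0.234 -0.001]
 [ 0.234 -0.972  0.   ]
 [-0.    -0.001 -1.   ]] [-0.62  0.48  1.27  1.55 -0.46  1.45 -0.66] 0.03852674338341397
```

View pics/w8c.png

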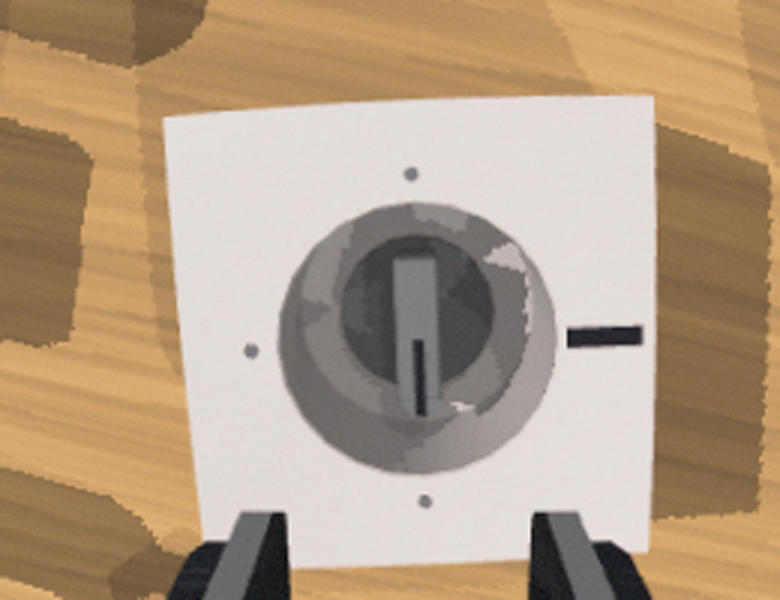

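The flipped view shows the pointer's dark line at crop (420,340)-(420,415), the night mark at (605,337), and the fingers straddling below. I'll check the dial axis from this view before going down.

Run:
```python
from h import *
s=np.load("w8.npy",allow_pickle=True).item()
f=lambda *p:np.array(p)/3.+[150,80]
ang=lambda P:round(np.degrees(np.arctan2(*(P[1]-P[0])[1::-1])),1)
P=plane("wrist",f((414,258),(420,415)),.069,s);print("bar",P[:,:2],ang(P), "line",ang(plane("wrist",f((418,340),(421,415)),.069,s)))
D=plane("wrist",f((411,174),(425,501)),.09,s);print("dots",D, ang(D[::-1]),D.mean(0))
C=plane("wrist",f((165,117),(653,96),(648,552),(204,570)),.09,s);print("box",C.mean(0),[ang(C[[i-1,i]]) for i in range(4)])
M=plane("wrist",f((568,338),(642,335)),.09,s);print(ang(M))
t=np.array([.5725,-.2196]);R=Rtcp(s)
print("tool cm",(R.T@np.r_[t-s["tcp_pos"][:2],0]*100).round(2),"yaw x",np.degrees(np.arctan2(R[1,0],R[0,0])))
```

```text
bar [[ 0.59664085 -0.21354588]
 [ 0.54194195 -0.22905792]] -164.2 line -164.0
dots [[ 0.62563738 -0.20540057  0.09      ]
 [ 0.51799298 -0.23647928  0.09      ]] 16.1 [ 0.57181518 -0.22093992  0.09      ]
box [ 0.57163163 -0.22091125  0.09      ] [np.float64(15.5), np.float64(-73.9), np.float64(-163.9), np.float64(106.0)]
-73.6
tool cm [-0.04  0.16 -0.  ] yaw x 13.560980311195712
```

arm_command:
  series: "-0.1 0.19 3 0 0 -2.2 -0.1;0 0 4 0 0 0 -0.1;0 0 4 0 0 0 -0.1;0 0 4 0 0 0 -0.1;0 0 3 0 0 0 -0.1;0 0 2 0 0 0 -0.1;0 0 0 0 0 0 -0.1;0 0 0 0 0 0 -0.1"

```text
clock: 15.03
tcp_pos: [0.5713, -0.2212, 0.0856]
eef_rot: [-0.0, 0.991, 0.136, -0.001]
wrist_force: [-0.0, -1.0, -0.1]
gripper_width: 0.0388
finger_force: 0.0
```

Run:
```python
from h import *
s=robot.get_state();R=Rtcp(s);t=np.array([.572,-.2201])
print(s["tcp_pos"],s["joints"].round(2),"tool cm",(R.T@np.r_[t-s["tcp_pos"][:2],0]*100).round(2),"yaw x",np.degrees(np.arctan2(R[1,0],R[0,0])),s["wrist_force"],R[2])
```

```text
[ 0.57133511 -0.22117504  0.08559506] [-0.5   0.64  1.08  1.78 -0.63  1.11 -0.5 ] tool cm [ 0.09 -0.09 -0.  ] yaw x 15.577923265528625 [-0.03833054 -0.97038047 -0.07268612] [-1.19909135e-03 -7.80315019e-04 -9.99998977e-01]
```

Good. Down 2 cm more, then close gently.

arm_command:
  series: "0.05 -0.05 1 0 0 0 -0.1;0 0 0.7 0 0 0 -0.1;0 0 0.4 0 0 0 -0.1;0 0 0 0 0 0 -0.1;0 0 0 0 0 0 -0.1"

```text
clock: 15.45
tcp_pos: [0.5728, -0.2209, 0.0657]
eef_rot: [-0.0, 0.991, 0.135, 0.001]
wrist_force: [-0.8, 0.7, 4.4]
gripper_width: 0.0383
finger_force: 2.5
```

arm_command:
  series: "0 0 0 0 0 0 -0.5;0 0 0 0 0 0 -1;0 0 0 0 0 0 -1;0 0 0 0 0 0 -1;0 0 0 0 0 0 -1"
  squeeze: 25

```text
clock: 15.87
tcp_pos: [0.5723, -0.2212, 0.0651]
eef_rot: [0.0, 0.991, 0.134, 0.0]
wrist_force: [0.3, -0.1, 4.2]
gripper_width: 0.0156
finger_force: 28.2
```

arm_command:
  series: "0 0 -0.1 0 0 -3 -1;0 0 0 0 0 -6 -1;0 0 0 0 0 -6 -1;0 0 0 0 0 -6 -1;0 0 0 0 0 -6 -1;0 0 0 0 0 -6 -1;0 0 0 0 0 -6 -1;0 0 0 0 0 -6 -1"

```text
clock: 16.53
tcp_pos: [0.5719, -0.2207, 0.0652]
eef_rot: [0.0, 0.863, 0.506, -0.0]
wrist_force: [2.9, -0.8, -4.9]
gripper_width: 0.0155
finger_force: 27.0
```

arm_command:
  series: "0 0 0 0 0 -6 -1;0 0 0 0 0 -6 -1;0 0 0 0 0 -6 -1;0 0 0 0 0 -6 -1;0 0 0 0 0 -6 -1;0 0 0 0 0 -6 -1;0 0 0 0 0 -6 -1;0 0 0 0 0 -3.3 -1"

```text
clock: 17.2
tcp_pos: [0.5715, -0.2207, 0.0652]
eef_rot: [-0.0, 0.601, 0.799, -0.0]
wrist_force: [1.9, 0.1, -1.8]
gripper_width: 0.0157
finger_force: 27.4
```

arm_command:
  series: "0 0 0 0 0 0 -1;0 0 0 0 0 0 -1;0 0 0 0 0 0 -1"

```text
clock: 17.45
tcp_pos: [0.5715, -0.2207, 0.0652]
eef_rot: [-0.001, 0.604, 0.797, -0.0]
wrist_force: [0.4, -0.8, -4.8]
gripper_width: 0.0155
finger_force: 27.0
```

Run:
```python
from h import *
s=robot.get_state();R=Rtcp(s)
print(s["clock"],s["tcp_pos"],s["joints"].round(2),"yaw x",np.degrees(np.arctan2(R[1,0],R[0,0])),s["wrist_force"],s["moment"],s["gripper_width"])
```

```text
17.45 [ 0.57149312 -0.22074756  0.06519102] [-0.25  0.5   0.7   1.78 -0.38  0.99  0.87] yaw x 105.62664047171837 [ 0.3958611  -0.80563502 -4.75170915] [-0.04585536 -0.07436361  0.02262401] 0.015519869900911684
```

arm_command:
  series: "0 0 0 0 0 0 -0.6;0 0 0 0 0 0 -0.3;0 0 0 0 0 0 -0.1;0 0 0 0 0 0 -0.1"

```text
clock: 17.78
tcp_pos: [0.572, -0.2211, 0.066]
eef_rot: [0.0, 0.604, 0.797, -0.0]
wrist_force: [-1.0, -0.1, 0.6]
gripper_width: 0.0388
finger_force: 0.7
```

arm_command:
  series: "0 0 -1 0 0 0 -0.1;0 0 -2.5 0 0 0 -0.1;0 0 -4 0 0 0 -0.1;0 0 -4 0 0 0 -0.1;0 0 -4 0 0 0 -0.1;0 0 -4 0 0 0 -0.1;0 0 -2 0 0 0 -0.1;0 0 0 0 0 0 -0.1"

```text
clock: 18.45
tcp_pos: [0.5736, -0.2223, 0.2872]
eef_rot: [0.004, 0.604, 0.797, 0.002]
wrist_force: [1.2, -0.2, -0.2]
gripper_width: 0.0382
finger_force: 0.0
```

arm_command:
  series: "0 0 0 0 0 0 -0.1;0 0 0 0 0 0 -0.1"

```text
clock: 18.62
tcp_pos: [0.5716, -0.2207, 0.2803]
eef_rot: [-0.0, 0.604, 0.797, -0.0]
wrist_force: [0.2, 0.2, 0.0]
gripper_width: 0.0387
finger_force: 0.0
```

Run:
```python
from h import *
s=robot.get_state();a=robot.grab_frame("wrist");cv2.imwrite("pics/w9.png",a)
np.save("w9.npy",dict(s));print(s["clock"],s["tcp_pos"],s["wrist_force"])
cv2.imwrite("pics/w9c.png",cv2.resize(a[80:280,150:410],(780,600),interpolation=cv2.INTER_CUBIC))
```

```text
18.6167 [ 0.57162901 -0.22071081  0.28030275] [0.18285707 0.222408   0.01548501]
```

View pics/w9c.png

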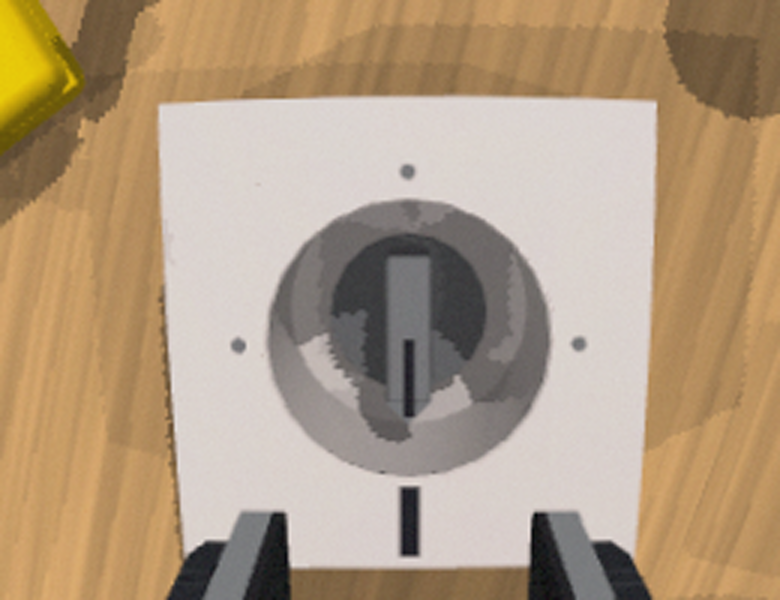

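The pointer line (crop 408,340 to 408,415) now lines up with the night mark (409,490 to 409,555). The gripper is clear of everything, so I'm handing in the job.

```bash
python3 -c "
from cell import robot
print(robot.sign_off())"
```

```text
the job is handed in; nothing more can be done
None
```

The spectacles case lies flat and right way up in the tray's empty lane, the dial's pointer is in line with the night mark, and the job was handed in at about 18.7 s with the gripper clear; the other things were not touched on purpose, though I took no final picture of the whole table to check them.

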